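# Restack the strainer discs of the juice station

## Task

Rebuild the juice strainer, whose steel discs stack on the ribbed post with their tabs on alternate sides. One disc is already on the post: fit the disc with the wide tab next, its tab pointing the opposite way from the fitted disc's tab, then the disc with the narrow tab on top of it, its tab right above the fitted disc's tab. Both must lie flat, fully down over the ribs, and be left there at rest.

Things in the scene. Friction and masses are not known exactly. Their poses are not given: they have to be found in the camera images.
- post: Fixed stand: black foot, 110 mm across, 12 mm high; white upright post: 14 mm core, two ribs along its own +x and -x (40 mm over both, 6 mm thick) straight up to 48 mm above the table, tapering to a tip at 70 mm. Origin: on the axis, at table level; z up. A fixed narrow-tab disc is already on it, tab along the post's +x; the next disc rests on its top, 24 mm above the table.
- fitted_tab (a point): Outer end of the fitted disc's tab, on its top face: 57 mm from the post's axis along the post's +x, 24 mm above the table. Axes parallel to the post's.
- wide_disc: Loose flat steel ring, eight-sided, tab 46 mm WIDE along its own +x to 57 mm from the centre. 12 mm thick, 60 mm across its flat sides (y; 40 mm long; grip here). Origin: hole centre, underside; z up. Hole 34 mm wide (y) with four teeth leaving a 20 mm wide notch along x, 50 mm end to end, so it fits the ribs either way round, 5 mm play. 0.2 kg. Underside 24 mm above the table when fitted.
- narrow_disc: Loose steel disc like the wide-tab one (same sizes, hole, origin and axes) but its tab, along its own +x, is only 16 mm wide; 0.18 kg. On top of the wide-tab disc its underside is 36 mm above the table. Both start flat on the table. A third loose disc, without tab or inner teeth, is a spare and not used.
Not all that is in view belongs to the job. Of the things like the post, leave any that is brown; of the rest the smaller one is meant. What is shaped like the narrow_disc but brown is not meant.

How it is judged:
By the outcome, as a careful person would: the job done as asked, in the order asked, and still so for the second after the job is handed in, with the robot touching nothing.
It also fails if it takes over 54 s, if anything falls off the work surface, if the arm or the gripper's body presses on something with over 40 N, if the wrist force passes 120 N, or if a joint passes its speed limit or range.

## Robot

A 7-joint arm with a two-finger parallel gripper is mounted at the origin on the work surface. World frame = base frame: x ahead of the robot, y to its left, z up, the work surface at z = 0. Lengths are in mm, angles in rad, forces in N, time in s.
With the tool pointing down it reaches from about 400 to 875 mm from the base axis. Payload 4.4 kg.
Tool frame: the origin (TCP) lies at the very end of the fingers, on their centre line; the grasp point (between the pads) lies 19 mm behind it (ctrl.pinch_z is the z of the grasp point in the tool frame, in mm); z points along the fingers, x is the direction in which the jaws open and shut, and the axes are right-handed (so a half turn about z gives the same grasp; the last joint's range is limited). The gripper opens to 85 mm and grips with 20 to 120 N. Pads are 22 mm wide; open, the fingers measure 114 mm over their backs; the gripper's body (76 mm by 85 mm) begins 54 mm behind the grasp point. The pads swing forward as they close: fully open they stand 13 mm farther back than shut.
Start: joints at [-1.379, 0.628, 0.038, 1.517, -0.027, 0.996, -0.02], TCP at [165.695, 628.54, 231.313] pointing down, gripper open.
Joint ranges: [-3.06, 3.06], [-0.37, 2.12], [-1.25, 1.32], [0.18, 2.47], [-1.1, 4.24], [0.23, 1.98], [-2.94, 2.94]. Speed limits (rad/s): [2.57, 2.57, 3.14, 3.14, 3.14, 3.14, 3.14].

## Interface

Orientations are given as [roll, pitch, yaw] about the fixed x, y, z axes, in that order (R = Rz(yaw) Ry(pitch) Rx(roll)).
In Python, from cell import sensors, get_image, order, ctrl gives the robot as it stands.
- The arm moves only by the tool arm_command, never from a script. Its argument "rows" is a list that holds one entry, the list of rows, each a list of 6 numbers: the shift along the tool's x, y, z in mm, then the turn, a rotation vector about the tool's x, y, z in degrees. A call has 1 to 20 rows; each row is the pose to reach, as a shift and turn from the pose commanded when the call began, along the tool's axes at that moment; what a row does not reach only later rows make up. A row lasts 1/12 s, in which the tool goes at most 41.7 mm and 7.16 degrees, less where a joint would pass 70% of its speed; a pose out of reach is approached as far as the arm can. A call with a gripper value outside its range is refused whole. "claw" is the opening, from -1 (shut) to 1 (fully open), set as the call begins (left out, the last holds). The fingers move at their own pace and stop on an object; the grip force is fixed at half the most. Time passes only in rows, so rows that repeat a pose let the fingers close. It gives the time, the measured TCP pose, the force and the opening at its end, in the units of the state.
- sensors.read_state(): the state, without advancing time (a new reading comes with each control period).
- get_image(name): name is "scene" or "side" or "wrist"; returns a dict with "pixels" (384x512x3 uint8, red, green, blue), "z_map" (384x512 float32, mm along the optical axis (not along the pixel's ray), 0 where there is no reading), "K" (3x3 intrinsics, pixels), "pose" (4x4, takes a point from camera to world coordinates). Camera axes: x right, y up, looking along -z (the intrinsics and any distortion apply to the point x, -y, -z); pixel columns grow to the right and rows downward; lengths in mm; the calibration is good to about 2 mm. A picture is of the moment at which its call begins.
- order.finish_job(): hands the job in, once; it reports no verdict.
The state is a dict: "clock": time; "qpos": joint angles; "qd": joint speeds; "tau": joint torques, N m; "eef_pos": TCP position; "tool_rot": TCP orientation; "force": force on the tool from outside, world axes, zero at the start; "torque": the same for the moment, N m; "width": finger opening in mm.
Only numpy, scipy, OpenCV 4.12 (cv2) and the standard library are available. Lean on these libraries where they do the work, as an engineer would, in place of code of your own. Each camera call takes 0.05 s, during which the arm holds its last target.

## Working session

There is one attempt and no reset: what is moved stays moved. The work goes in short steps, Python scripts to look and compute and a tool call to move; the robot and the scene stay as the last step left them, time stands still between calls to the robot, and variables do not carry over. Pictures are saved under pics/ and viewed, and the job is handed in when it is done.

Besides the shell and the picture viewer there is one more tool, called by a JSON object that holds its "name" and its "arguments", one argument or row to a line. arm_command: Moves the arm, as the interface text tells. Its arguments: {"type":"object","properties":{"rows":{"type":"array","items":{"type":"array","items":{"type":"array","items":{"type":"number"}}}},"claw":{"type":"number"}},"required":["rows"]}

```bash
ls; mkdir -p pics; python3 - <<'E'
from cell import sensors,get_image,order,ctrl
import cv2,numpy as np
s=sensors.read_state();print(s, ctrl.pinch_z)
for n in ["scene","side","wrist"]:
    d=get_image(n);cv2.imwrite(f"pics/{n}0.png",d["pixels"][:,:,::-1]);np.savez(f"pics/{n}0.npz",**d);print(n,d["K"].tolist(),d["pose"].round(3).tolist())
E
```

```text
pics
{'clock': 0.0, 'qpos': array([-1.3787989 ,  0.6293193 ,  0.03846765,  1.51838106, -0.02698993,
        0.99629389, -0.01998019]), 'qd': array([ 1.16686832e-03,  1.67164206e-03, -5.80427457e-05, -3.40644645e-04,
       -4.48309020e-04,  1.51284311e-03, -1.54780911e-03]), 'tau': array([ 8.53308916e-05, -5.63393641e+01,  1.22604299e+00, -1.93444222e+01,
        1.08289858e-02,  1.06472033e-02, -1.72062335e-05]), 'eef_pos': array([165.54792286, 627.91564044, 230.40277149]), 'tool_rot': array([3.14154540e+00, 1.88231365e-03, 1.31300306e+00]), 'force': array([ 0.18871591,  0.34043326, -0.05648636]), 'torque': array([-0.0435616 ,  0.02119176,  0.03125776]), 'width': 85.3875790152889} -18.700000000000003
scene [[362.32729809490087, 0.0, 259.32228454253874], [0.0, 362.32729809490087, 189.16794165755047], [0.0, 0.0, 1.0]] [[0.405, -0.764, 0.502, 1021.389], [0.914, 0.341, -0.219, -168.983], [-0.004, 0.548, 0.837, 750.318], [0.0, 0.0, 0.0, 1.0]]
side [[386.75860906839296, 0.0, 252.4580163503446], [0.0, 386.75860906839296, 191.70881584293255], [0.0, 0.0, 1.0]] [[-0.944, 0.219, -0.245, 376.098], [-0.328, -0.646, 0.689, 541.012], [-0.008, 0.731, 0.682, 593.206], [0.0, 0.0, 0.0, 1.0]]
wrist [[314.8946722343535, 0.0, 252.39435358258055], [0.0, 314.8946722343535, 194.98887158014372], [0.0, 0.0, 1.0]] [[0.255, -0.924, -0.286, 91.511], [0.967, 0.243, 0.077, 647.28], [-0.001, -0.296, 0.955, 372.944], [0.0, 0.0, 0.0, 1.0]]
```

View pics/scene0.png

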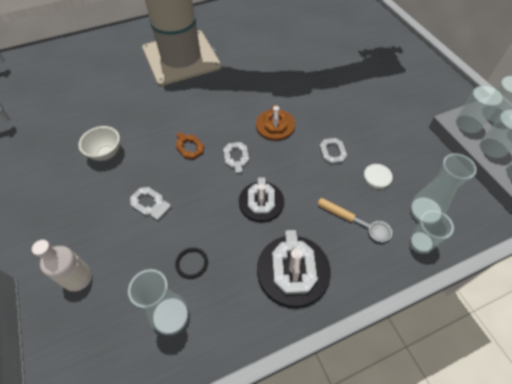

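View pics/side0.png

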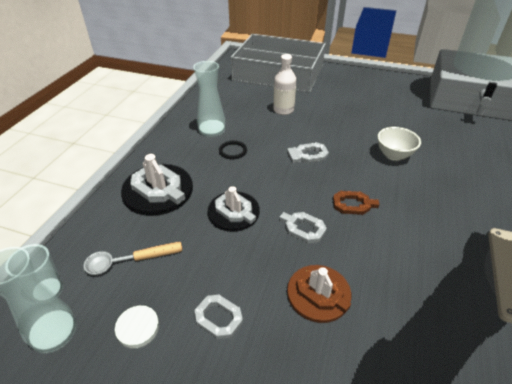

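View pics/wrist0.png

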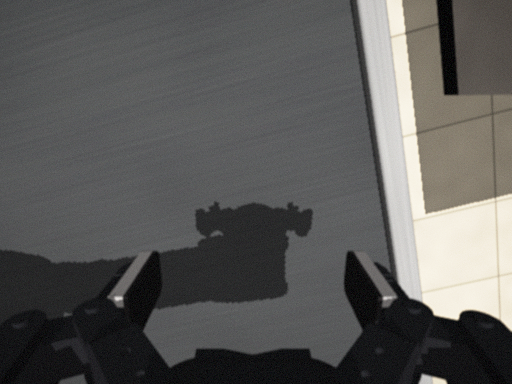

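```bash
cat > h.py <<'E'
import numpy as np,cv2
def load(f): return dict(np.load(f))
def proj(d,P):
    P=np.atleast_2d(P).astype(float); T=np.linalg.inv(d["pose"]); c=P@T[:3,:3].T+T[:3,3]
    c=c*[1,-1,-1]; u=c@d["K"].T; return u[:,:2]/u[:,2:]
def pix2w(d,uv,z):
    uv=np.atleast_2d(uv).astype(float); r=np.c_[uv,np.ones(len(uv))]@np.linalg.inv(d["K"]).T*[1,-1,-1]
    R=d["pose"][:3,:3];o=d["pose"][:3,3]; w=r@R.T; return o+w*((z-o[2])/w[:,2])[:,None]
def cloud(d):
    v,u=np.mgrid[:384,:512]; z=d["z_map"]; r=np.stack([u,v,np.ones_like(u)],-1)@np.linalg.inv(d["K"]).T*[1,-1,-1]
    return (r*z[...,None])@d["pose"][:3,:3].T+d["pose"][:3,3]
def rect(d,cx,cy,z,half=80,s=4):
    n=int(2*half*s); i=np.arange(n)
    X=cx-half+(i+.5)/s; Y=cy+half-(i+.5)/s   # x right, y up
    gx,gy=np.meshgrid(X,Y); uv=proj(d,np.c_[gx.ravel(),gy.ravel(),np.full(gx.size,z)]).astype(np.float32)
    return cv2.remap(d["pixels"],uv[:,0].reshape(n,n),uv[:,1].reshape(n,n),cv2.INTER_CUBIC)
def disc(w,cx,cy,yaw,z):
    # outer outline: octagon 60 across y (40 long sides?) + tab
    o=np.array([[57,w/2],[30,w/2],[20,30],[-20,30],[-30,20],[-30,-20],[-20,-30],[20,-30],[30,-w/2],[57,-w/2]],float)
    c,s=np.cos(yaw),np.sin(yaw); p=o@np.array([[c,s],[-s,c]])+[cx,cy]
    return np.c_[p,np.full(len(p),z)]
E
python3 - <<'E'
from h import *
for n,pts in dict(scene=[(236,156),(150,203),(262,200),(190,146),(334,150)],side=[(304,227),(310,152),(232,208),(352,203),(218,315)]).items():
    d=load(f"pics/{n}0.npz"); print(n,pix2w(d,pts,12).round(0).tolist())
    c=cloud(d)
    for u,v in pts:
        w=c[v-14:v+15,u-20:u+20].reshape(-1,3); print(np.percentile(w[:,2],[5,25,50,75,95]).round(1))
E
```

```text
scene [[460.0, 10.0, 12.0], [508.0, -230.0, 12.0], [609.0, 17.0, 12.0], [379.0, -88.0, 12.0], [546.0, 252.0, 12.0]]
[-2.4 -0.9  0.5 10.2 12.9]
[-2.1 -0.3  7.1 11.2 13. ]
[ 8.9 11.2 13.3 23.3 50.4]
[-2.4 -0.8  0.7 10.3 12.7]
[-2.5 -1.   0.4  9.2 12.5]
side [[453.0, 19.0, 12.0], [498.0, -227.0, 12.0], [609.0, 15.0, 12.0], [373.0, -81.0, 12.0], [541.0, 253.0, 12.0]]
[-0.9  0.9  9.2 12.1 13.5]
[-1.1  0.2  1.8 11.5 13.4]
[10.9 13.  22.7 24.8 48. ]
[-1.   0.4  4.9 11.7 13.5]
[-0.8  0.6  8.8 12.2 13.5]
```

```bash
python3 - <<'E'
from h import *
rows=[]
for n in ["scene","side"]:
    d=load(f"pics/{n}0.npz")
    r=[cv2.resize(rect(d,cx,cy,z,65,2),(260,260)) for cx,cy,z in [(460,13,12),(508,-230,12),(609,16,24)]]
    rows.append(np.hstack(r))
cv2.imwrite("pics/rect0.png",np.vstack(rows)[:,:,::-1])
E
```

```text
(no output)
```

View pics/rect0.png

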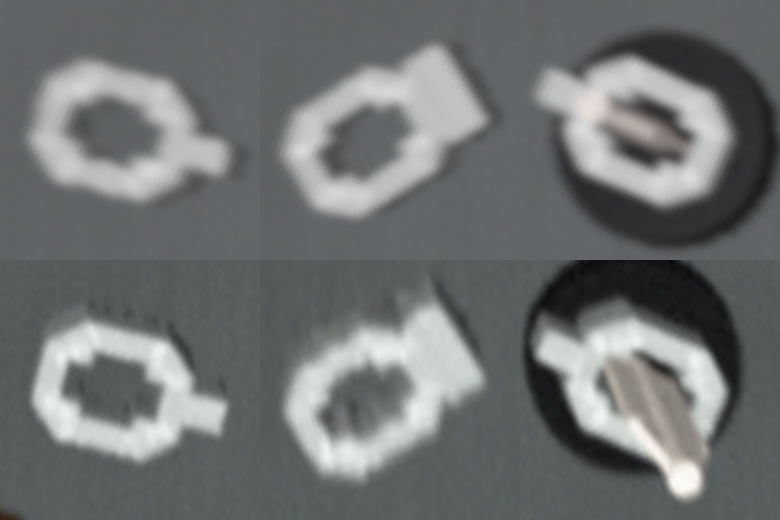

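```bash
cat >> h.py <<'E'
from scipy.optimize import minimize
def outline(p,w,s,half,cx,cy):
    x,y,a,L,e=p
    o=np.array([[57,w/2],[L-1,w/2],[L,min(e,99)],[20,30],[-20,30],[-L,e],[-L,-e],[-20,-30],[20,-30],[L,-e],[L-1,-w/2],[57,-w/2]])
    if w/2>e: o=np.array([[57,w/2],[L-abs(w/2-e)*(L-20)/(30-e),w/2],[20,30],[-20,30],[-L,e],[-L,-e],[-20,-30],[20,-30],[L-abs(w/2-e)*(L-20)/(30-e),-w/2],[57,-w/2]])
    c,sn=np.cos(a),np.sin(a); q=o@np.array([[c,sn],[-sn,c]])+[x,y]
    return np.c_[(q[:,0]-cx+half)*s-.5,(cy+half-q[:,1])*s-.5]
def fit(d,w,x,y,a,z,thr=None,half=70,s=4,show=None):
    im=rect(d,x,y,z,half,s); g=cv2.cvtColor(im,cv2.COLOR_RGB2GRAY)
    t,m=cv2.threshold(g,thr or 0,255,cv2.THRESH_BINARY+(0 if thr else cv2.THRESH_OTSU))
    cs,_=cv2.findContours(m,cv2.RETR_EXTERNAL,cv2.CHAIN_APPROX_NONE)
    c=max(cs,key=cv2.contourArea); M=np.zeros_like(m); cv2.drawContours(M,[c],-1,255,-1)
    Mb=cv2.GaussianBlur(M,(0,0),4).astype(float)
    def cost(p):
        o=np.zeros_like(m); cv2.fillPoly(o,[np.round(outline(p,w,s,half,x,y)*16).astype(np.int32)],255,shift=4)
        return np.mean((cv2.GaussianBlur(o,(0,0),4).astype(float)-Mb)**2)
    p0=np.array([x,y,a,41,14.]); sim=np.vstack([p0]+[p0+v for v in np.diag([5,5,.15,2,3.])])
    r=minimize(cost,p0,method="Nelder-Mead",options=dict(initial_simplex=sim,maxiter=500))
    v=im.copy(); cv2.polylines(v,[np.round(outline(r.x,w,s,half,x,y)).astype(np.int32)],True,(255,0,0),1)
    return r.x,r.fun,t,v
E
python3 - <<'E'
from h import *
R=[]
for n in ["scene","side"]:
    d=load(f"pics/{n}0.npz");rr=[]
    for w,x,y,a,z in [(16,455,14,-.22,12),(46,503,-233,.55,12),(16,612,17,2.75,24)]:
        p,f,t,v=fit(d,w,x,y,a,z,thr=None if z==12 else 130); print(n,p[:2].round(1),np.degrees(p[2]).round(1),p[3:].round(1),round(f),t)
        rr.append(cv2.resize(v,(260,260)))
    R.append(np.hstack(rr))
cv2.imwrite("pics/fit0.png",np.vstack(R)[:,:,::-1])
E
```

```text
scene [451.8  12.3] -14.5 [39.4 18. ] 234 139.0
scene [ 496.  -235.5] 31.7 [39.2 18.7] 128 141.0
scene [606.7  15.3] 155.5 [40.6 16.3] 300 130.0
side [451.5  12.6] -13.8 [38.3 17.7] 106 147.0
side [ 495.5 -235.3] 32.5 [38.1 19.7] 325 147.0
side [606.5  15.9] 154.9 [38.8 18.4] 1346 130.0
```

View pics/fit0.png

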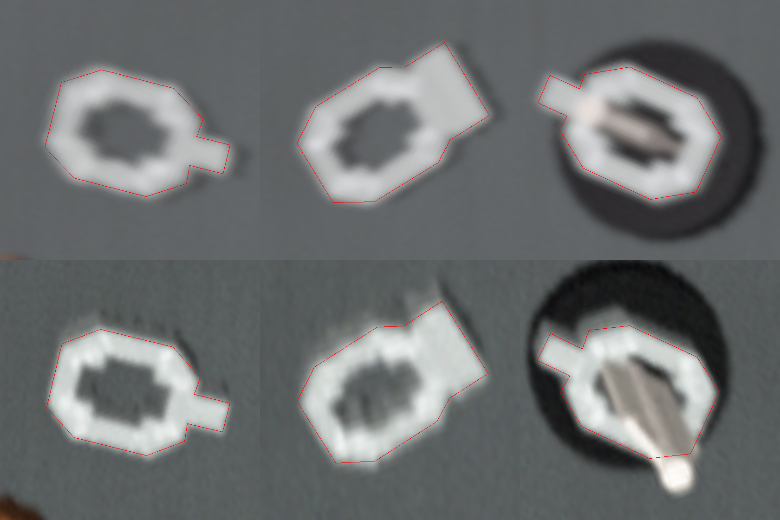

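```bash
cat >> h.py <<'E'
from scipy.spatial.transform import Rotation as Ro
def delta(x,y,z,yawdeg):
    from cell import sensors
    s=sensors.read_state(); R=Ro.from_euler("xyz",s["tool_rot"]); T=Ro.from_euler("xyz",[np.pi,0,np.radians(yawdeg)])
    d=R.inv().apply(np.array([x,y,z])-s["eef_pos"]); r=(R.inv()*T).as_rotvec(degrees=True)
    return np.r_[d,r].round(1).tolist()
def st():
    from cell import sensors
    s=sensors.read_state(); print(round(s["clock"],2),s["eef_pos"].round(1),np.degrees(s["tool_rot"]).round(2),"F",s["force"].round(1),"w",round(s["width"],1),"q",s["qpos"].round(2))
E
python3 - <<'E'
from h import *
d=load("pics/scene0.npz"); print(pix2w(d,[(75,280),(170,318),(100,150),(190,263),(425,210),(293,270),(275,125)],0).round(0).tolist())
d=load("pics/side0.npz");c=cloud(d)
for u,v in[(285,95),(207,115)]: w=c[v-30:v+20,u-8:u+8].reshape(-1,3);w=w[w[:,2]>15];print(np.median(w,0).round(),w[:,2].max().round())
print(delta(440,300,140,10),delta(496,-235.4,100,-58))
E
```

```text
[[623.0, -425.0, 0.0], [781.0, -262.0, 0.0], [283.0, -311.0, 0.0], [686.0, -189.0, 0.0], [786.0, 363.0, 0.0], [791.0, 9.0, 0.0], [392.0, 154.0, 0.0]]
[ 614. -396.   79.] 593.0
[ 772. -234.   81.] 593.0
[-247.1, 349.0, 90.9, 0.0, 0.1, 65.2] [-750.5, 539.7, 131.7, 0.1, 0.0, 133.2]
```

{"name": "arm_command", "arguments": {
  "rows": [
    [[-247,349,91,0,0,65],[-247,349,91,0,0,65],[-247,349,91,0,0,65],[-247,349,91,0,0,65],[-247,349,91,0,0,65],[-247,349,91,0,0,65],[-247,349,91,0,0,65],[-247,349,91,0,0,65],[-247,349,91,0,0,65],[-247,349,91,0,0,65],[-750.5,539.7,131.7,0.1,0,133.2],[-750.5,539.7,131.7,0.1,0,133.2],[-750.5,539.7,131.7,0.1,0,133.2],[-750.5,539.7,131.7,0.1,0,133.2],[-750.5,539.7,131.7,0.1,0,133.2],[-750.5,539.7,131.7,0.1,0,133.2],[-750.5,539.7,131.7,0.1,0,133.2],[-750.5,539.7,131.7,0.1,0,133.2],[-750.5,539.7,131.7,0.1,0,133.2],[-750.5,539.7,131.7,0.1,0,133.2]]
  ],
  "claw": 1
}}

```text
clock: 1.82
eef_pos: [478.8, -97.9, 110.7]
tool_rot: [-3.141, 0.001, -1.017]
force: [0.4, 0.1, 0.7]
width: 85.4
```

```bash
python3 -c "
from h import *
st();print(delta(496,-235.4,60,-58))"
```

```text
1.82 [478.8 -97.9 110.7] [-1.7997e+02  8.0000e-02 -5.8280e+01] F [0.4 0.1 0.7] w 85.4 q [-0.18  0.65  0.49  2.08 -0.58  0.55 -0.29]
[126.1, 57.7, 50.5, -0.0, 0.1, -0.3]
```

{"name": "arm_command", "arguments": {
  "rows": [
    [[126,58,50,0,0,0],[126,58,50,0,0,0],[126,58,50,0,0,0],[126,58,50,0,0,0],[126,58,50,0,0,0],[126,58,50,0,0,0]]
  ]
}}

```text
clock: 2.32
eef_pos: [495.7, -234.9, 60.0]
tool_rot: [3.141, 0.002, -1.015]
force: [-0.2, 1.0, 0.2]
width: 85.3
```

```bash
python3 -c "
from h import *
from cell import get_image
st();print(delta(495.8,-235.4,-2,-57.9))
d=get_image('wrist');np.savez('pics/w1.npz',**d);cv2.imwrite('pics/w1.png',d['pixels'][:,:,::-1])
print(proj(d,[[495.8,-235.4,12]]))"
```

```text
2.32 [ 495.7 -234.9   60. ] [ 1.7997e+02  1.2000e-01 -5.8140e+01] F [-0.2  1.   0.2] w 85.3 q [ 0.13  0.78  0.41  1.94 -0.59  0.54 -0.07]
[0.6, 0.1, 62.0, 0.0, 0.1, -0.2]
[[253.85932096 218.26216542]]
```

View pics/w1.png

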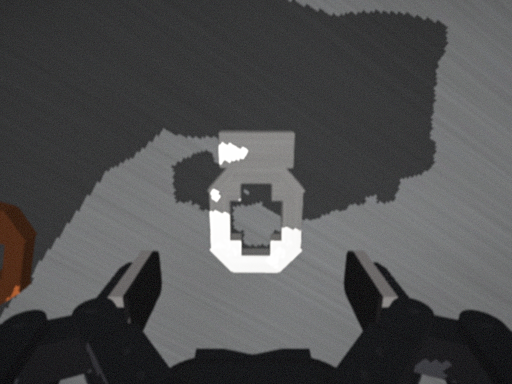

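{"name": "arm_command", "arguments": {
  "rows": [
    [[0.5,0,35,0,0,0],[0.5,0,50,0,0,0],[0.5,0,57,0,0,0],[0.5,0,62,0,0,0],[0.5,0,62,0,0,0]]
  ]
}}

```text
clock: 2.78
eef_pos: [496.8, -232.7, -1.5]
tool_rot: [-3.141, 0.002, -1.01]
force: [0.1, -0.3, 0.3]
width: 85.3
```

{"name": "arm_command", "arguments": {
  "rows": [
    [[0,0,0,0,0,0],[0,0,0,0,0,0],[0,0,0,0,0,0],[0,0,0,0,0,0],[0,0,0,0,0,0],[0,0,0,0,0,0]]
  ],
  "claw": -1
}}

```text
clock: 3.28
eef_pos: [497.6, -234.2, 0.3]
tool_rot: [-3.139, -0.0, -1.012]
force: [-2.1, 0.9, 6.7]
width: 57.9
```

```bash
python3 -c "
from h import *
st();print(delta(495.8,-235.4,100,-57.9))"
```

```text
3.28 [ 4.976e+02 -2.342e+02  3.000e-01] [-1.7988e+02 -3.0000e-02 -5.7980e+01] F [-2.1  0.9  6.7] w 57.9 q [ 0.18  0.87  0.32  1.95 -0.65  0.42 -0.01]
[0.1, 2.0, -99.7, -0.1, -0.0, -0.1]
```

{"name": "arm_command", "arguments": {
  "rows": [
    [[0,0,-15,0,0,0],[0,0,-40,0,0,0],[0,0,-80,0,0,0],[0,0,-110,0,0,0],[0,0,-110,0,0,0],[0,0,-110,0,0,0]]
  ]
}}

```text
clock: 3.78
eef_pos: [498.1, -234.4, 110.9]
tool_rot: [-3.138, -0.002, -1.011]
force: [-0.5, 0.0, -0.9]
width: 57.9
```

```bash
python3 -c "
from h import *
from cell import get_image
st();
for n in ['wrist','side']:
  d=get_image(n);np.savez(f'pics/{n}2.npz',**d);cv2.imwrite(f'pics/{n}2.png',d['pixels'][:,:,::-1])
a=cv2.imread('pics/wrist2.png');b=cv2.imread('pics/side2.png')[50:242,180:436];b=cv2.resize(b,(512,384),interpolation=2);cv2.imwrite('pics/c2.png',cv2.resize(np.hstack([a,b]),(800,300)))
print(delta(606.6,15.5,110,-115))"
```

```text
3.78 [ 498.1 -234.4  110.9] [-1.7981e+02 -1.3000e-01 -5.7940e+01] F [-0.5  0.  -0.9] w 57.9 q [ 0.08  0.71  0.49  1.92 -0.54  0.64 -0.11]
[-152.2, -225.5, -1.2, 0.1, 0.2, 57.1]
```

View pics/c2.png

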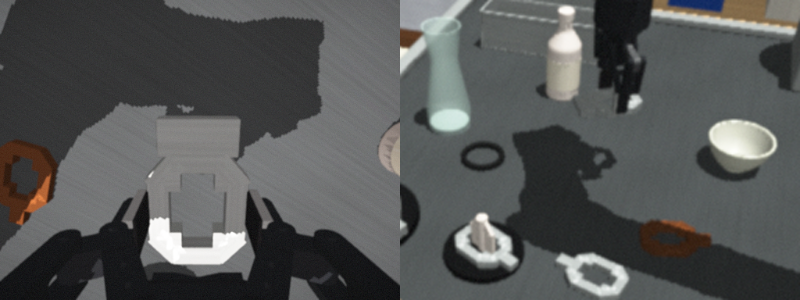

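```bash
cat >> h.py <<'E'
def inhand(f,tcp,yawdeg,ztop):
    d=load(f);c=cloud(d); R=Ro.from_euler("xyz",[np.pi,0,np.radians(yawdeg)])
    t=R.inv().apply((c-tcp).reshape(-1,3)).reshape(c.shape)
    im=rect(d,tcp[0],tcp[1],ztop,70,4); 
    M=cv2.getRotationMatrix2D((280,280),-(yawdeg),1) # tool x -> image right
    return t,cv2.warpAffine(im,M,(560,560))
E
python3 - <<'E'
from h import *
t,im=inhand('pics/wrist2.npz',np.array([498.1,-234.4,110.9]),-57.94,122.6)
cv2.line(im,(280,0),(280,560),(255,0,0),1);cv2.line(im,(0,280),(560,280),(255,0,0),1)
cv2.imwrite('pics/ih2.png',im[:,:,::-1])
m=(abs(t[...,0])<25)&(t[...,1]>-70)&(t[...,1]<70)&(t[...,2]<20)&(t[...,2]>-40)
for lo in range(-60,65,10):
    k=m&(t[...,1]>lo)&(t[...,1]<lo+10); print(lo,k.sum(),np.median(t[k],0).round(1) if k.any() else '')
E
```

```text
-60 1185 [ -0.2 -52.4 -10.9]
-50 2467 [ -0.2 -45.1 -11.4]
-40 2244 [ -0.2 -35.2 -11.4]
-30 2123 [ -0.2 -25.1 -11.4]
-20 1383 [  9.7 -15.1 -11.3]
-10 754 [ 16.6  -5.  -11.2]
0 732 [ 16.5   4.9 -11.2]
10 1176 [  9.8  17.5 -10.9]
20 1731 [ -0.1  27.8 -11. ]
30 1425 [ -0.6  34.4 -11.3]
40 157 [ -0.1  40.8 -11.1]
50 0 
60 0
```

View pics/ih2.png

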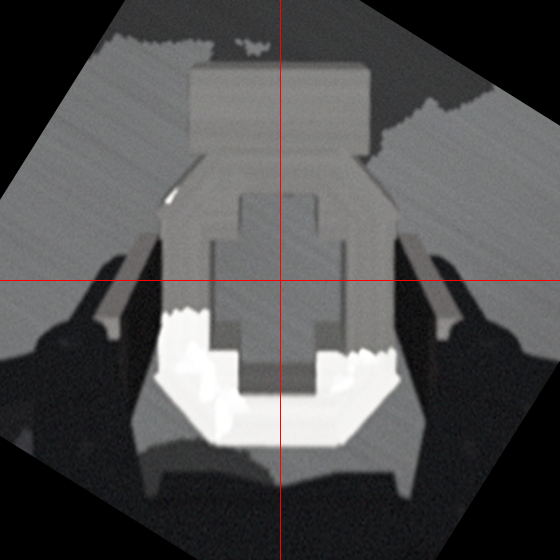

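```bash
python3 -c "
from h import *
print(delta(609,14.4,100,-114.9))"
```

```text
[-150.0, -226.9, 8.8, 0.1, 0.2, 57.0]
```

{"name": "arm_command", "arguments": {
  "rows": [
    [[-150,-227,9,0,0,57],[-150,-227,9,0,0,57],[-150,-227,9,0,0,57],[-150,-227,9,0,0,57],[-150,-227,9,0,0,57],[-150,-227,9,0,0,57],[-150,-227,9,0,0,57],[-150,-227,9,0,0,57],[-150,-227,9,0,0,57],[-150,-227,9,0,0,57],[-150,-227,9,0,0,57],[-150,-227,9,0,0,57]]
  ]
}}

```text
clock: 4.88
eef_pos: [609.0, 11.9, 99.8]
tool_rot: [3.14, 0.001, -2.007]
force: [0.1, -0.5, -2.0]
width: 57.6
```

```bash
python3 -c "
from h import *
from cell import get_image
st();print(delta(609,14.4,26,-114.9))
d=get_image('wrist');np.savez('pics/w3.npz',**d);cv2.imwrite('pics/w3.png',d['pixels'][:,:,::-1])"
```

```text
4.88 [609.   11.9  99.8] [ 1.7992e+02  3.0000e-02 -1.1502e+02] F [ 0.1 -0.5 -2. ] w 57.6 q [-0.52  0.89  0.8   1.76 -0.83  0.87 -1.34]
[-2.3, 1.0, 73.8, 0.1, 0.0, -0.1]
```

View pics/w3.png

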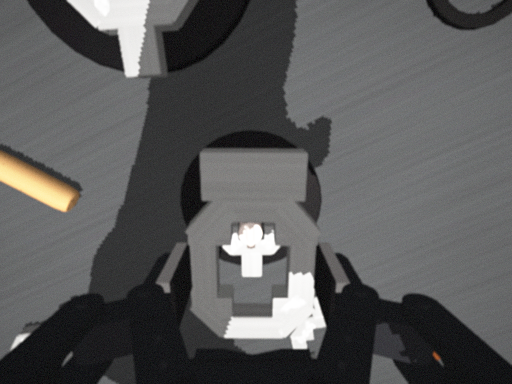

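```bash
python3 -c "
from h import *
st()
d=load('pics/w3.npz');print(proj(d,[[606.6,15.5,70],[606.6-18*.907,15.5+18*.42,48],[606.6+18*.907,15.5-18*.42,48]]).round(0))
im=cv2.imread('pics/w3.png')[190:350,170:340];cv2.imwrite('pics/w3c.png',cv2.resize(im,None,fx=4,fy=3.7,interpolation=2))"
```

```text
4.93 [609.2  12.1 100. ] [ 1.7993e+02  6.0000e-02 -1.1504e+02] F [ 1.  -0.1 -2.6] w 57.6 q [-0.52  0.89  0.8   1.76 -0.83  0.87 -1.34]
[[248. 235.]
 [248. 246.]
 [248. 195.]]
```

View pics/w3c.png

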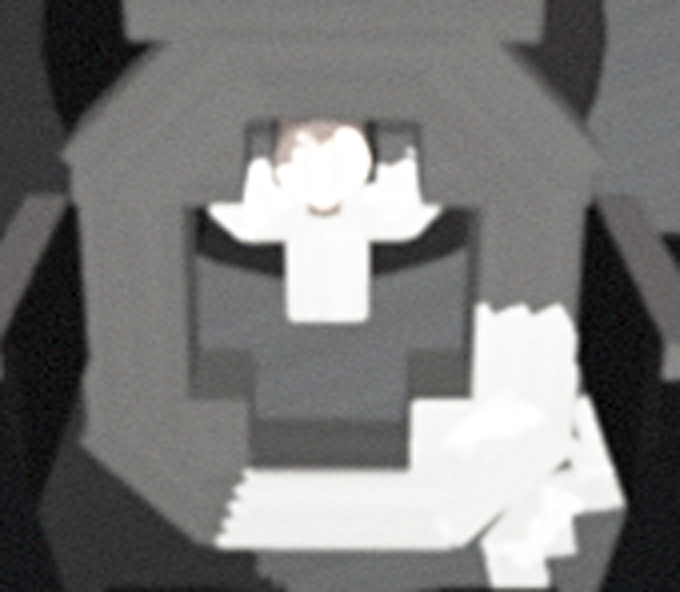

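{"name": "arm_command", "arguments": {
  "rows": [
    [[-2,1,0,0,0,0],[-2,1,10,0,0,0],[-2,1,30,0,0,0],[-2,1,45,0,0,0],[-2,1,45,0,0,0]]
  ]
}}

```text
clock: 5.35
eef_pos: [607.0, 16.6, 51.5]
tool_rot: [3.135, -0.0, -2.007]
force: [-0.7, 0.5, -2.0]
width: 57.8
```

```bash
python3 -c "
from h import *
st();print(delta(609,14.4,25.5,-114.9))"
```

```text
5.35 [607.   16.6  51.5] [ 1.7961e+02 -3.0000e-02 -1.1497e+02] F [-0.7  0.5 -2. ] w 57.8 q [-0.5   0.95  0.75  1.78 -0.89  0.79 -1.29]
[1.1, -2.9, 25.9, 0.4, -0.0, -0.1]
```

{"name": "arm_command", "arguments": {
  "rows": [
    [[0,0,0,0,0,0],[0,0,0,0,0,0],[0,0,0,0,0,0]]
  ]
}}

```text
clock: 5.6
eef_pos: [610.2, 15.5, 55.8]
tool_rot: [-3.141, 0.001, -2.007]
force: [1.0, -0.3, -1.7]
width: 57.7
```

```bash
python3 -c "
from h import *
st();print(delta(609,14.4,25.5,-114.9))"
```

```text
5.6 [610.2  15.5  55.8] [-1.7996e+02  8.0000e-02 -1.1498e+02] F [ 1.  -0.3 -1.7] w 57.7 q [-0.5   0.94  0.75  1.78 -0.89  0.8  -1.3 ]
[1.5, 0.7, 30.3, -0.0, 0.1, -0.1]
```

{"name": "arm_command", "arguments": {
  "rows": [
    [[1.3,0.5,5,0,0,0],[1.3,0.5,12,0,0,0],[1.3,0.5,19,0,0,0],[1.3,0.5,25,0,0,0],[1.3,0.5,28,0,0,0],[1.3,0.5,30,0,0,0],[1.3,0.5,30,0,0,0],[1.3,0.5,30,0,0,0],[1.3,0.5,30,0,0,0]]
  ]
}}

```text
clock: 6.35
eef_pos: [608.7, 14.8, 25.1]
tool_rot: [3.141, 0.001, -2.007]
force: [-0.4, -0.8, -1.5]
width: 57.9
```

```bash
python3 -c "
from h import *
from cell import get_image
st();print(delta(609,14.4,25,-114.9))
a=[get_image(n)['pixels'][:,:,::-1] for n in ['wrist','side']]
b=cv2.resize(a[1][140:260,160:320],(512,384),interpolation=2)
cv2.imwrite('pics/c4.png',cv2.resize(np.hstack([a[0],b]),(800,300)))"
```

```text
6.35 [608.7  14.8  25.1] [ 1.7997e+02  7.0000e-02 -1.1498e+02] F [-0.4 -0.8 -1.5] w 57.9 q [-0.48  0.98  0.71  1.79 -0.93  0.75 -1.26]
[0.3, -0.4, 0.1, 0.0, 0.1, -0.1]
```

View pics/c4.png

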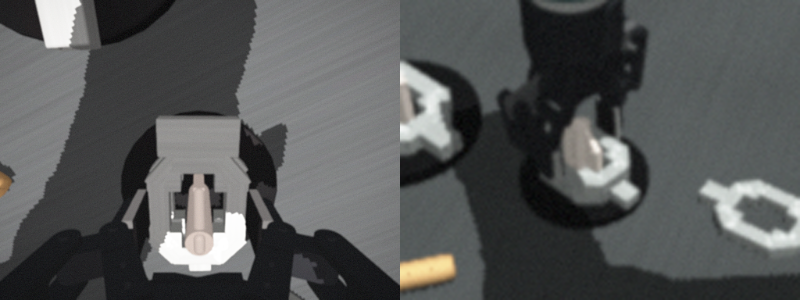

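{"name": "arm_command", "arguments": {
  "rows": [
    [[0,0,0,0,0,0],[0,0,0,0,0,0],[0,0,0,0,0,0],[0,0,0,0,0,0],[0,0,0,0,0,0]]
  ],
  "claw": 1
}}

```text
clock: 6.87
eef_pos: [608.7, 14.9, 25.2]
tool_rot: [3.141, 0.001, -2.007]
force: [0.2, 0.1, 0.4]
width: 84.9
```

{"name": "arm_command", "arguments": {
  "rows": [
    [[0,0,-20,0,0,0],[0,0,-55,0,0,0],[0,0,-90,0,0,0],[0,0,-90,0,0,0],[0,0,-90,0,0,0]]
  ]
}}

```text
clock: 7.28
eef_pos: [610.1, 14.6, 117.2]
tool_rot: [-3.138, 0.003, -2.007]
force: [-0.1, 1.6, -0.6]
width: 85.3
```

```bash
python3 -c "
from h import *
from cell import get_image
st();print(delta(451.6,12.4,70,-104.2))
a=[]
for n in ['wrist','side']:
  d=get_image(n);np.savez(f'pics/{n}5.npz',**d);a.append(d['pixels'][:,:,::-1])
b=cv2.resize(a[1][140:260,160:320],(512,384),interpolation=2)
cv2.imwrite('pics/c5.png',cv2.resize(np.hstack([a[0],b]),(800,300)))"
```

```text
7.28 [610.1  14.6 117.2] [-179.82    0.18 -114.97] F [-0.1  1.6 -0.6] w 85.3 q [-0.54  0.87  0.82  1.75 -0.81  0.89 -1.35]
[69.0, 142.9, 46.5, -0.2, 0.2, -10.8]
```

View pics/c5.png

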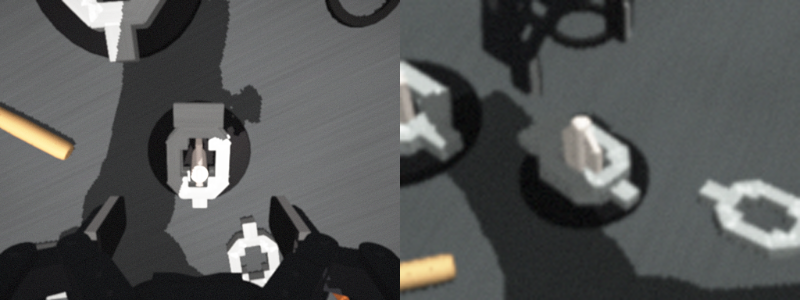

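{"name": "arm_command", "arguments": {
  "rows": [
    [[35,70,0,0,0,-8],[35,70,0,0,0,-8],[69,143,47,0,0,-10.8],[69,143,47,0,0,-10.8],[69,143,47,0,0,-10.8],[69,143,47,0,0,-10.8],[69,143,47,0,0,-10.8],[69,143,47,0,0,-10.8],[69,143,47,0,0,-10.8]]
  ]
}}

```text
clock: 8.13
eef_pos: [451.7, 12.5, 68.2]
tool_rot: [-3.14, 0.001, -1.817]
force: [0.5, 0.5, -0.2]
width: 85.4
```

```bash
python3 -c "
from h import *
from cell import get_image
st()
d=get_image('wrist');np.savez('pics/w6.npz',**d)
print(delta(451.6,12.4,-2,-104.2),proj(d,disc(16,451.6,12.4,np.radians(-14.2),12)[[0,-1]]))
v=d['pixels'][:,:,::-1].copy()
cv2.imwrite('pics/w6.png',v)"
```

```text
8.13 [451.7  12.5  68.2] [-1.7991e+02  6.0000e-02 -1.0413e+02] F [ 0.5  0.5 -0.2] w 85.4 q [-0.49  0.74  0.61  2.2  -0.97  0.49 -0.92]
[0.2, -0.1, 70.2, -0.1, 0.1, 0.1] [[239.15474467 127.44563139]
 [264.98305972 127.48462565]]
```

View pics/w6.png

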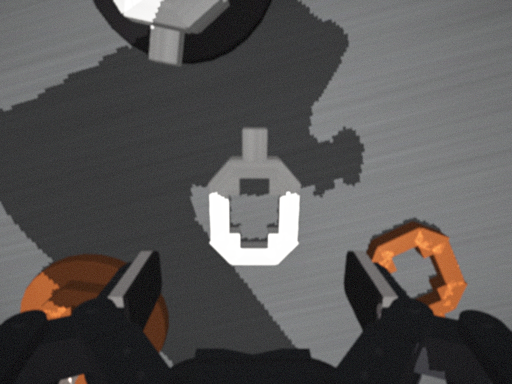

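{"name": "arm_command", "arguments": {
  "rows": [
    [[0,0,20,0,0,0],[0,0,42,0,0,0],[0,0,50,0,0,0],[0,0,50,0,0,0],[0,0,50,0,0,0]]
  ]
}}

```text
clock: 8.6
eef_pos: [450.4, 12.5, 18.0]
tool_rot: [3.141, 0.001, -1.819]
force: [0.3, 0.1, -0.4]
width: 85.7
```

```bash
python3 -c "
from h import *
st()
print(delta(451.6,12.4,-1.5,-104.2))"
```

```text
8.6 [450.4  12.5  18. ] [ 1.7998e+02  8.0000e-02 -1.0420e+02] F [ 0.3  0.1 -0.4] w 85.7 q [-0.36  0.8   0.4   2.22 -1.07  0.33 -0.84]
[-0.2, -1.2, 19.5, 0.0, 0.1, 0.0]
```

{"name": "arm_command", "arguments": {
  "rows": [
    [[0,0,-35,0,0,0],[0,0,-70,0,0,-5],[0,0,-80,0,0,-90],[0,0,-80,0,0,-90],[0,0,-80,0,0,-90],[0,0,-80,0,0,-90],[0,0,-80,0,0,-90],[0,0,-80,0,0,-90],[0,0,-80,0,0,-90],[0,0,-80,0,0,-90],[0,0,-80,0,0,-90],[0,0,-80,0,0,-90],[0,0,-80,0,0,-90],[0,0,-80,0,0,-90],[0,0,-80,0,0,-90],[0,0,-80,0,0,-90],[0,0,-80,0,0,-90]]
  ]
}}

```text
clock: 10.02
eef_pos: [450.1, 12.5, 98.5]
tool_rot: [-3.141, -0.0, -0.25]
force: [-1.0, 0.4, -0.5]
width: 85.1
```

```bash
python3 -c "
from h import *
st()
print(delta(451.6,12.4,70,75.8))"
```

```text
10.02 [450.1  12.5  98.5] [-1.7995e+02 -1.0000e-02 -1.4340e+01] F [-1.   0.4 -0.5] w 85.1 q [-0.25  0.6   0.24  2.18 -0.35  0.4   0.02]
[1.5, -0.3, 28.5, -0.0, -0.1, -90.1]
```

{"name": "arm_command", "arguments": {
  "rows": [
    [[1,0,28,0,0,-90],[1,0,28,0,0,-90],[1,0,28,0,0,-90],[1,0,28,0,0,-90],[1,0,28,0,0,-90],[1,0,28,0,0,-90],[1,0,28,0,0,-90],[1,0,28,0,0,-90],[1,0,28,0,0,-90],[1,0,28,0,0,-90],[1,0,28,0,0,-90],[1,0,28,0,0,-90],[1,0,28,0,0,-90],[1,0,28,0,0,-90],[1,0,28,0,0,-90],[1,0,28,0,0,-90]]
  ]
}}

```text
clock: 11.35
eef_pos: [450.8, 12.3, 70.1]
tool_rot: [-3.141, -0.001, 1.321]
force: [-0.7, -0.3, -0.0]
width: 85.1
```

```bash
python3 -c "
from h import *
st()
print(delta(451.6,12.4,-1.5,75.8))"
```

```text
11.35 [450.8  12.3  70.1] [-1.7997e+02 -4.0000e-02  7.5670e+01] F [-0.7 -0.3 -0. ] w 85.1 q [ 0.01  0.64 -0.15  2.19  0.28  0.33  0.95]
[0.3, 0.8, 71.6, -0.0, -0.0, -0.1]
```

{"name": "arm_command", "arguments": {
  "rows": [
    [[0,1,20,0,0,0],[0,1,40,0,0,0],[0,1,45,0,0,0],[0,1,45,0,0,0],[0,1,45,0,0,0]]
  ]
}}

```text
clock: 11.77
eef_pos: [451.7, 12.3, 24.9]
tool_rot: [-3.14, -0.001, 1.322]
force: [-0.4, 0.8, 0.1]
width: 85.3
```

```bash
python3 -c "
from h import *
st()
print(delta(451.6,12.4,-1.5,75.8))"
```

```text
11.77 [451.7  12.3  24.9] [-1.7994e+02 -8.0000e-02  7.5770e+01] F [-0.4  0.8  0.1] w 85.3 q [ 0.03  0.74 -0.17  2.2   0.52  0.23  0.72]
[0.0, -0.1, 26.4, -0.1, -0.1, -0.0]
```

```bash
python3 -c "
from cell import sensors
print(sensors.read_state()['qpos'])"
```

```text
[ 0.03068149  0.7420621  -0.17388569  2.20287064  0.51845177  0.234764
  0.71778507]
```

{"name": "arm_command", "arguments": {
  "rows": [
    [[0,0,-25,4,0,0],[0,0,-25,8,0,0],[0,0,-25,8,0,0],[0,0,-25,8,0,0],[0,0,-25,8,0,0]]
  ]
}}

```text
clock: 12.18
eef_pos: [450.8, 12.0, 50.0]
tool_rot: [-3.002, -0.001, 1.323]
force: [0.6, 0.5, -0.5]
width: 84.9
```

```bash
cat >> h.py <<'E'
def delta2(x,y,z,yawdeg,tilt):
    from cell import sensors
    s=sensors.read_state(); R=Ro.from_euler("xyz",s["tool_rot"]); T=Ro.from_euler("xyz",[np.pi,0,np.radians(yawdeg)])*Ro.from_rotvec([np.radians(tilt),0,0])
    d=R.inv().apply(np.array([x,y,z])-s["eef_pos"]); r=(R.inv()*T).as_rotvec(degrees=True)
    return np.r_[d,r].round(1).tolist()
E
python3 -c "
from h import *
st()
print(delta2(451.6,12.4,15,75.8,8))"
```

```text
12.18 [450.8  12.   50. ] [-1.7199e+02 -4.0000e-02  7.5800e+01] F [ 0.6  0.5 -0.5] w 84.9 q [ 0.2   0.75 -0.39  2.07  0.42  0.54  0.83]
[0.6, 5.5, 34.5, -0.0, -0.0, 0.0]
```

```bash
python3 -c "
from h import *
print(delta2(451.6,12.4,-0.5,75.8,8))"
```

```text
[0.5, 7.7, 49.9, -0.0, -0.0, 0.0]
```

{"name": "arm_command", "arguments": {
  "rows": [
    [[0.5,4,25,0,0,0],[0.5,6,38,0,0,0],[0.5,7.2,46,0,0,0],[0.5,7.7,50,0,0,0],[0.5,7.7,50,0,0,0],[0.5,7.7,50,0,0,0],[0.5,7.7,50,0,0,0]]
  ]
}}

```text
clock: 12.77
eef_pos: [452.7, 12.8, 0.0]
tool_rot: [-3.002, -0.002, 1.324]
force: [0.2, -0.8, 0.3]
width: 85.2
```

```bash
python3 -c "
from h import *
st()
print(delta2(451.6,12.4,-0.5,75.8,8))"
```

```text
12.77 [452.7  12.8   0. ] [-1.7202e+02 -9.0000e-02  7.5840e+01] F [ 0.2 -0.8  0.3] w 85.2 q [ 0.16  0.84 -0.32  2.08  0.48  0.43  0.79]
[-0.7, -0.9, 0.7, 0.0, -0.1, 0.1]
```

Good, joints comfortable. Close.

{"name": "arm_command", "arguments": {
  "rows": [
    [[0,0,0,0,0,0],[0,0,0,0,0,0],[0,0,0,0,0,0],[0,0,0,0,0,0],[0,0,0,0,0,0],[0,0,0,0,0,0]]
  ],
  "claw": -1
}}

```text
clock: 13.27
eef_pos: [452.9, 12.4, 0.4]
tool_rot: [-3.002, -0.001, 1.323]
force: [-0.8, -0.1, 8.3]
width: 57.8
```

```bash
python3 -c "
from h import *
st()
print(delta2(451.6,12.4,110,75.8,8))"
```

```text
13.27 [4.529e+02 1.240e+01 4.000e-01] [-1.7203e+02 -7.0000e-02  7.5800e+01] F [-0.8 -0.1  8.3] w 57.8 q [ 0.16  0.84 -0.32  2.08  0.48  0.43  0.79]
[-0.2, -16.4, -108.4, 0.0, -0.1, 0.0]
```

{"name": "arm_command", "arguments": {
  "rows": [
    [[0,-2,-15,0,0,0],[0,-6,-40,0,0,0],[0,-12,-80,0,0,0],[0,-16,-108,0,0,0],[0,-16,-108,0,0,0],[0,-16,-108,0,0,0],[0,-16,-108,0,0,0],[0,-16,-108,0,0,0]]
  ]
}}

```text
clock: 13.93
eef_pos: [450.7, 12.3, 107.5]
tool_rot: [-2.999, -0.0, 1.323]
force: [-0.3, -0.1, -1.8]
width: 58.0
```

```bash
cat > m.py <<'E'
from h import *
from cell import get_image,sensors
import sys
n=sys.argv[1]
d=get_image('wrist');np.savez(f'pics/w{n}.npz',**d); s=sensors.read_state(); st()
c=cloud(d); yaw=s["tool_rot"][2]
t=Ro.from_euler("xyz",[np.pi,0,yaw]).inv().apply((c-s["eef_pos"]).reshape(-1,3)).reshape(c.shape)
m=(abs(t[...,0])<25)&(t[...,1]>-70)&(t[...,1]<70)&(t[...,2]<20)&(t[...,2]>-40)
for lo in range(-70,65,10):
    k=m&(t[...,1]>lo)&(t[...,1]<lo+10)
    if k.any(): print(lo,k.sum(),np.median(t[k],0).round(1))
ztop=s["eef_pos"][2]+11.5
im=rect(d,s["eef_pos"][0],s["eef_pos"][1],ztop,70,4)
im=cv2.warpAffine(im,cv2.getRotationMatrix2D((280,280),-np.degrees(yaw),1),(560,560))
cv2.line(im,(280,0),(280,560),(255,0,0),1);cv2.line(im,(0,280),(560,280),(255,0,0),1)
cv2.imwrite(f'pics/ih{n}.png',im[:,:,::-1])
E
python3 m.py 7
```

```text
13.98 [450.7  12.5 107.4] [-1.7182e+02 -3.0000e-02  7.5820e+01] F [-0.1 -0.6 -2.3] w 57.7 q [ 0.26  0.65 -0.46  2.04  0.36  0.67  0.88]
-50 148 [ -3.3 -40.1  -5.4]
-40 1961 [ -0.3 -34.5 -11.5]
-30 1741 [  1.1 -25.8 -11.5]
-20 1052 [  9.8 -16.3 -11.4]
-10 807 [ 16.5  -4.9 -11.2]
0 775 [ 16.4   4.9 -11.2]
10 1500 [  9.5  14.2 -11.1]
20 2169 [ -0.2  24.1 -11.1]
30 1046 [ -0.2  33.5 -11.2]
40 312 [ -0.7  42.4 -11.2]
```

View pics/ih7.png

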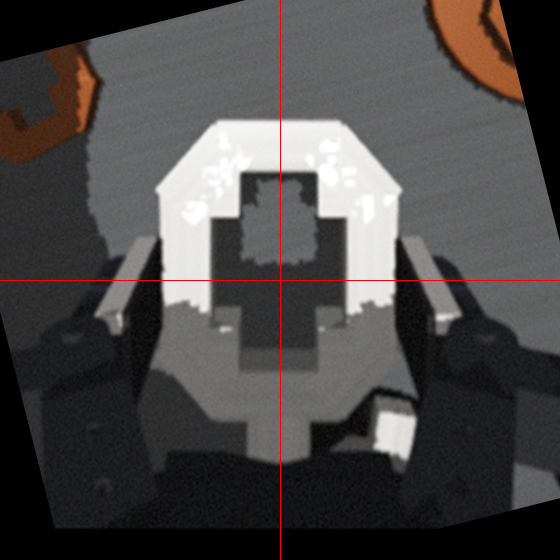

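```bash
python3 -c "
from h import *
print(delta2(604.8,15.9,115,-20,8))"
```

```text
[41.1, 146.0, -28.6, -0.2, 13.5, 94.9]
```

{"name": "arm_command", "arguments": {
  "rows": [
    [[41,146,-28.5,0,13.5,95],[41,146,-28.5,0,13.5,95],[41,146,-28.5,0,13.5,95],[41,146,-28.5,0,13.5,95],[41,146,-28.5,0,13.5,95],[41,146,-28.5,0,13.5,95],[41,146,-28.5,0,13.5,95],[41,146,-28.5,0,13.5,95],[41,146,-28.5,0,13.5,95],[41,146,-28.5,0,13.5,95],[41,146,-28.5,0,13.5,95],[41,146,-28.5,0,13.5,95],[41,146,-28.5,0,13.5,95],[41,146,-28.5,0,13.5,95],[41,146,-28.5,0,13.5,95],[41,146,-28.5,0,13.5,95]]
  ]
}}

```text
clock: 15.32
eef_pos: [604.9, 16.4, 115.2]
tool_rot: [-3.0, 0.001, -0.349]
force: [0.1, 0.3, -1.4]
width: 57.6
```

```bash
python3 -c "
from h import *
st();print(delta2(604.8,15.9,112,-114.8,8))"
```

```text
15.32 [604.9  16.4 115.2] [-1.719e+02  7.000e-02 -1.999e+01] F [ 0.1  0.3 -1.4] w 57.6 q [ 0.05  0.69 -0.07  1.8  -0.16  0.61 -0.22]
[0.0, 0.9, 3.1, -0.0, 13.3, 93.9]
```

{"name": "arm_command", "arguments": {
  "rows": [
    [[0,0.5,3,0,13.3,94],[0,0.5,3,0,13.3,94],[0,0.5,3,0,13.3,94],[0,0.5,3,0,13.3,94],[0,0.5,3,0,13.3,94],[0,0.5,3,0,13.3,94],[0,0.5,3,0,13.3,94],[0,0.5,3,0,13.3,94],[0,0.5,3,0,13.3,94],[0,0.5,3,0,13.3,94],[0,0.5,3,0,13.3,94],[0,0.5,3,0,13.3,94],[0,0.5,3,0,13.3,94],[0,0.5,3,0,13.3,94],[0,0.5,3,0,13.3,94],[0,0.5,3,0,13.3,94],[0,0.5,3,0,13.3,94],[0,0.5,3,0,13.3,94]]
  ]
}}

```text
clock: 16.82
eef_pos: [605.7, 15.6, 113.3]
tool_rot: [-3.001, 0.002, -2.008]
force: [0.2, 0.2, -2.2]
width: 57.9
```

```bash
python3 m.py 8; python3 -c "
from h import *
print(delta2(604.8,15.9,70,-114.8,8))
d=load('pics/w8.npz');print(proj(d,[[606.6,15.5,70]]));cv2.imwrite('pics/w8.png',d['pixels'][:,:,::-1])"
```

```text
16.87 [605.7  15.6 113.5] [-1.7193e+02  1.3000e-01 -1.1505e+02] F [ 0.6  0.2 -1.1] w 58.1 q [-0.46  0.74  0.56  1.89 -0.61  0.55 -1.54]
-40 1698 [  0.9 -34.1 -11.1]
-30 1835 [ -0.5 -26.  -11.1]
-20 1163 [ -9.7 -16.  -11.1]
-10 813 [-16.4  -5.1 -11.1]
0 777 [-16.3   4.9 -11. ]
10 1390 [ -9.5  14.6 -11. ]
20 2065 [  0.4  25.1 -10.9]
30 1262 [  0.9  33.8 -11.1]
40 395 [  0.5  43.4 -11. ]
[0.2, 7.1, 42.9, -0.1, 0.1, -0.3]
[[251.17294868 228.60383147]]
```

View pics/w8.png

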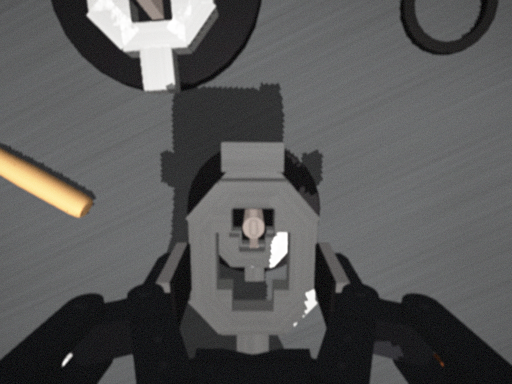

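View pics/ih8.png

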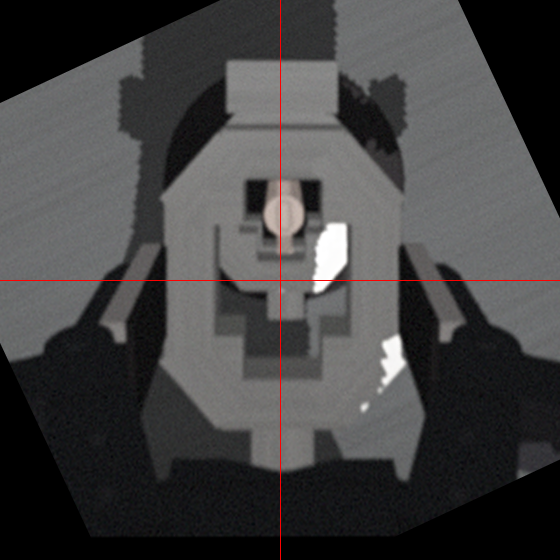

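```bash
python3 -c "
from h import *
print(delta2(605.5,16.0,75,-114.8,8))
print(delta2(605.5,16.0,60,-114.8,8))"
```

```text
[-0.2, 5.8, 38.0, -0.1, 0.1, -0.3]
[-0.2, 7.9, 52.9, -0.1, 0.1, -0.3]
```

{"name": "arm_command", "arguments": {
  "rows": [
    [[0,3,20,0,0,-0.2],[0,5.8,38,0,0,-0.2],[0,6.8,45,0,0,-0.2],[0,7.9,53,0,0,-0.2],[0,7.9,53,0,0,-0.2],[0,7.9,53,0,0,-0.2],[0,7.9,53,0,0,-0.2],[0,7.9,53,0,0,-0.2]]
  ]
}}

```text
clock: 17.53
eef_pos: [606.2, 16.1, 60.8]
tool_rot: [-2.999, 0.002, -2.005]
force: [0.8, 0.3, -1.4]
width: 57.9
```

```bash
python3 m.py 9; python3 -c "
from h import *
st();print(delta2(605.5,16,37,-114.8,8))"
```

```text
17.58 [606.1  16.2  60.7] [-1.7183e+02  1.3000e-01 -1.1486e+02] F [-1.   0.7 -1.4] w 58.1 q [-0.41  0.81  0.47  1.91 -0.67  0.44 -1.49]
-40 1740 [  0.9 -34.2 -11.3]
-30 1840 [ -0.4 -25.9 -11.4]
-20 1457 [  0.9 -15.8 -11.1]
-10 1479 [ 1.4 -5.1 -9.4]
0 1047 [  0.5   4.  -10.9]
10 1457 [ -0.2  14.6 -11. ]
20 2072 [  0.5  24.9 -11. ]
30 1243 [  0.5  33.9 -11.2]
40 391 [  0.5  43.3 -11.2]
17.58 [606.1  16.2  60.7] [-1.7183e+02  1.3000e-01 -1.1486e+02] F [-1.   0.7 -1.4] w 58.1 q [-0.41  0.81  0.47  1.91 -0.67  0.44 -1.49]
[0.5, 3.8, 23.4, -0.2, 0.1, -0.1]
```

View pics/ih9.png

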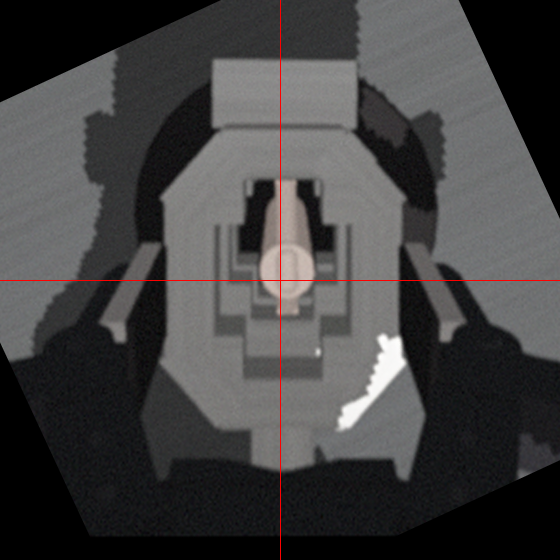

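{"name": "arm_command", "arguments": {
  "rows": [
    [[0.7,1,8,0,0,0],[0.7,1.8,15,0,0,0],[0.7,2.3,20,0,0,0],[0.7,2.6,23,0,0,0],[0.7,2.6,23,0,0,0],[0.7,2.6,23,0,0,0],[0.7,2.6,23,0,0,0],[0.7,2.6,23,0,0,0]]
  ]
}}

```text
clock: 18.25
eef_pos: [605.4, 15.4, 36.6]
tool_rot: [-3.001, 0.001, -2.005]
force: [-2.3, 0.4, 2.1]
width: 58.0
```

```bash
python3 m.py 10; python3 -c "
from cell import get_image
import cv2
a=get_image('side')['pixels'][:,:,::-1][140:260,160:320]
cv2.imwrite('pics/s10.png',cv2.resize(a,(800,600),interpolation=2))"
```

```text
18.3 [605.5  15.3  36.6] [-1.7194e+02  8.0000e-02 -1.1487e+02] F [-1.2  0.6  1.9] w 57.9 q [-0.38  0.84  0.43  1.92 -0.7   0.39 -1.47]
-60 1260 [ -0.1 -53.1   0.9]
-50 1977 [ -0.1 -45.    0.8]
-40 2220 [  0.4 -35.4 -10.9]
-30 2042 [ -0.  -25.7 -11.2]
-20 1641 [  0.5 -15.7 -11.5]
-10 2092 [  0.5  -5.3 -11.8]
0 1267 [  0.1   4.  -11.3]
10 2001 [ -1.4  14.5 -10.5]
20 2387 [ -0.1  25.2 -10.9]
30 1271 [  0.4  33.9 -11.3]
40 404 [  0.9  43.4 -11.3]
```

View pics/s10.png

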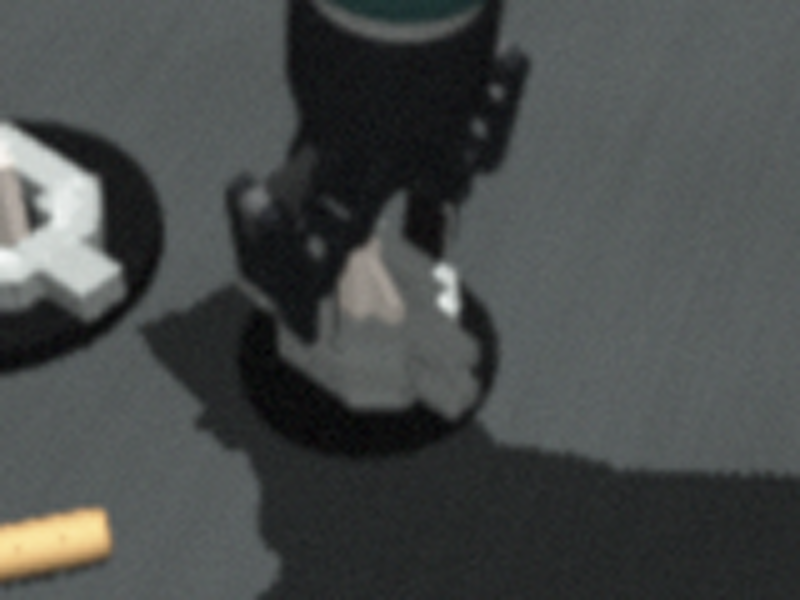

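{"name": "arm_command", "arguments": {
  "rows": [
    [[0,0,0,0,0,0],[0,0,0,0,0,0],[0,0,0,0,0,0],[0,0,0,0,0,0],[0,0,0,0,0,0]]
  ],
  "claw": 1
}}

```text
clock: 18.77
eef_pos: [606.0, 15.3, 36.8]
tool_rot: [-3.0, 0.002, -2.005]
force: [0.8, 0.6, -0.7]
width: 85.4
```

{"name": "arm_command", "arguments": {
  "rows": [
    [[0,-2.8,-20,0,0,0],[0,-7,-50,0,0,0],[0,-11,-80,0,0,0],[0,-11,-110,0,0,0],[0,-11,-140,0,0,0],[0,-11,-140,0,0,0],[0,-11,-140,0,0,0]]
  ]
}}

```text
clock: 19.35
eef_pos: [598.8, 19.2, 178.7]
tool_rot: [-2.997, 0.004, -2.004]
force: [-0.4, -0.1, 0.8]
width: 85.3
```

```bash
python3 -c "
from h import *
from cell import get_image
st();a={}
for n in ['wrist','side','scene']:
  d=get_image(n);a[n]=d['pixels'][:,:,::-1]
  c=cloud(d);r=Ro.from_euler('z',-155.2,degrees=True).apply((c-[606.6,15.5,0]).reshape(-1,3))
  for nm,m in dict(narrowtab=(r[:,0]>42)&(r[:,0]<54)&(abs(r[:,1])<6),widetab=(r[:,0]<-42)&(r[:,0]>-54)&(abs(r[:,1])<18),ringA=(abs(r[:,0])<18)&(abs(abs(r[:,1])-24)<4),ringE=(abs(abs(r[:,0])-32)<4)&(abs(r[:,1])<12)).items():
    k=r[m]; k=k[k[:,2]<90]
    if len(k): print(n,nm,len(k),np.percentile(k[:,2],[10,50,90]).round(1))
b=cv2.resize(a['side'][140:260,160:320],(512,384),interpolation=2)
e=cv2.resize(a['scene'][150:250,200:333],(512,384),interpolation=2)
cv2.imwrite('pics/c11.png',np.hstack([cv2.resize(x,(266,200)) if 0 else cv2.resize(x,(400,300)) for x in (b,e)]))
cv2.imwrite('pics/w11.png',a['wrist'])"
```

```text
19.35 [598.8  19.2 178.7] [-171.73    0.21 -114.83] F [-0.4 -0.1  0.8] w 85.3 q [-0.54  0.65  0.66  1.86 -0.54  0.67 -1.6 ]
wrist narrowtab 163 [47.  47.8 48.8]
wrist widetab 501 [34.9 35.9 36.8]
wrist ringA 691 [47.  47.8 48.6]
wrist ringE 445 [46.9 47.8 48.7]
side narrowtab 55 [ 4.2 25.2 48.8]
side widetab 43 [34.6 36.  37.6]
side ringA 92 [47.  48.3 49.4]
side ringE 64 [47.5 48.5 49.3]
scene narrowtab 20 [46.3 47.6 48.9]
scene widetab 120 [ 8.  34.5 36.4]
scene ringA 101 [46.1 47.5 48.7]
scene ringE 57 [45.9 47.5 48.9]
```

View pics/c11.png

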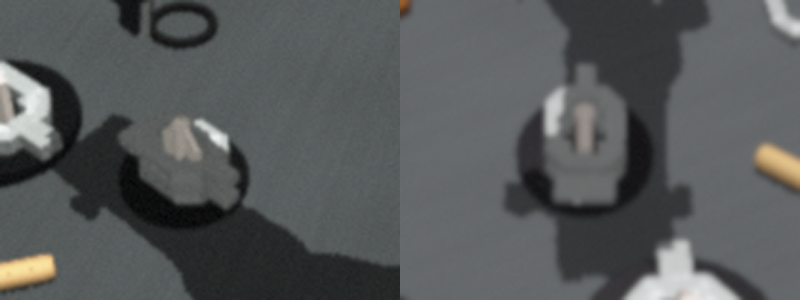

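View pics/w11.png

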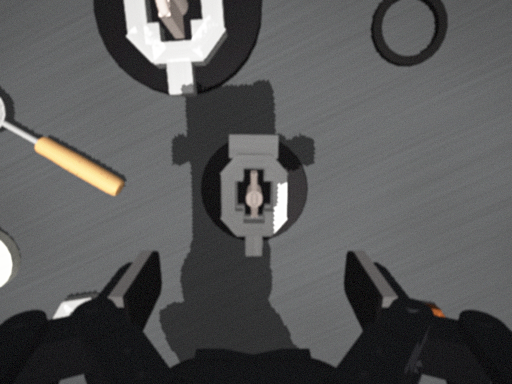

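Both discs lie flat: the narrow disc's top is at 48 mm and the wide tab's top at 36 mm, both as they must be. The tabs point opposite ways and the gripper is well clear, so I'm handing in.

{"name": "arm_command", "arguments": {
  "rows": [
    [[0,0,0,0,0,0],[0,0,0,0,0,0],[0,0,0,0,0,0]]
  ]
}}

```text
clock: 19.75
eef_pos: [597.4, 18.6, 176.1]
tool_rot: [-3.001, 0.001, -2.005]
force: [-0.7, -0.3, -0.3]
width: 85.3
```

```bash
python3 -c "
from cell import order
print(order.finish_job())"
```

```text
the job is handed in; nothing more can be done
None
```

The strainer is rebuilt on the smaller black-footed post and handed in at about 19.8 s. The wide-tab disc went on first with its tab opposite the fitted disc's tab. The narrow-tab disc is on top, with its tab above the fitted one.

**Last checks (wrist depth after release):**
- The narrow disc's top face is level at 47.8 mm over the ring ends, flat sides and tab, against an expected 48 mm.
- The wide tab's top is at 35.9 mm, against 36 mm.
- The scene and side cameras agree to about 1 mm on the ring faces. Two of their tab readings are mixed: the side view of the narrow tab and part of the scene view of the wide tab. I put this down to pixels past the tab edges.
- The gripper is open and well clear of the stack.

**What did not go as planned:**
- The first grip angle for the narrow disc brought joint 5 to -1.07 against its -1.1 limit. The opposite angle brought joint 6 to 0.235 against its 0.23 limit. I backed off both times and gripped with the tool tilted 8 degrees, keeping the disc level.
- The in-hand offset measured for the narrow disc varied by 1 to 2 mm between views, within the 5 mm play. It went down with only about 2 N of force.

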